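# Weigh out a portion of frozen dumplings

### The job

Zero the kitchen scale by pressing its recessed button fully down with the wooden stick, and stand the stick back in its block. Then take the scoop by its handle, hold it up off the table under the chute's lip, push the paddle in with the scoop's rim so that the flap opens, and catch all three dumplings in it, letting none fall beside it. Finally set the scoop with its dumplings upright in the middle of the scale's weighing plate and let go; leave everything else where it is.

Things in the scene. Friction and masses are not known exactly. Their poses are not given: they have to be found in the camera images.
- dispenser: Steel dumpling dispenser fixed on the table: open straight chute, 58 mm wide inside, 46 mm side walls, tilted 30 degrees, on posts that begin 60 mm behind its lower edge (the lip); a white box on its upper end, top 333 mm. Origin on the table straight below the lip; z up; its -x points downhill, the way dumplings leave, +x back under the chute, y across.
- lip (a point): Middle of the chute's lower edge, 150 mm above the table (sheet 4 mm thick). A 40 mm flap closes the chute 12 mm above it and swings outwards and up, reaching 40 mm beyond the lip, never lower than it. With the flap open the dumplings slide off within about a second and fly up to 75 mm beyond the lip while falling.
- paddle (a joint): Travel of the black push paddle under the lip, m: 0 out (flap shut) to 0.025 fully in (flap open 1.3 rad; linked in proportion). It slides level along the dispenser's +x and springs back out by itself; 2 N to start it, 5 N to hold it fully in.
- paddle_face (a point): Middle of the paddle's front face (60 mm wide, spanning 55 to 130 mm above the table), 95 mm above the table; at rest the face is 5 mm downhill (-x of the dispenser) of the lip. The face looks along the dispenser's -x.
- scoop: Loose aluminium scoop dish, 0.14 to 0.24 kg: round, open-topped, 116 mm across the rim, 92 mm across the foot, 60 mm high, wall 4 mm, floor 5 mm, with one straight level bar handle along its own -x. Origin at the centre of its underside, z up.
- scoop_grip (a point): Point on the scoop's handle 102 mm from the dish's axis and 45 mm above its underside. The handle is 16 mm wide (scoop's y), 22 mm tall (34 to 56 mm above the underside) and ends 144 mm from the axis. Axes as the scoop's.
- dumpling_a: Hard-frozen crescent dumpling 48 x 30 x 20 mm, 20 to 42 g, lying flat across the chute (first from the flap at the start). Origin in the middle of its thickness, 10 mm above its flat side.
- dumpling_b: Hard-frozen crescent dumpling 48 x 30 x 20 mm, 20 to 42 g, lying flat across the chute (second from the flap at the start). Origin in the middle of its thickness, 10 mm above its flat side.
- dumpling_c: Hard-frozen crescent dumpling 48 x 30 x 20 mm, 20 to 42 g, lying flat across the chute (third from the flap at the start). Origin in the middle of its thickness, 10 mm above its flat side.
- scale: White kitchen scale fixed on the table, 200 mm (x) by 140 mm (y), 35 mm high, with a square steel weighing plate 136 x 136 mm on its far part, plate top 43 mm above the table. Origin under the middle of the scale, z up. The front 60 mm strip (towards -x) carries the dark display and the round hole of the zero button.
- pan (a point): Centre of the weighing plate's top, 43 mm above the table, 30 mm along the scale's +x from its origin.
- zero (a joint): Travel of the scale's zero button, m: 0 out to 0.005 fully down; spring return, 4 N fully down.
- zero_top (a point): Centre of the zero button's top. The button is 15 mm across and sits in a round hole 19 mm across, its top 4 mm below the strip's surface (31 mm above the table when out), so fingers cannot reach it. It moves straight down.
- stand: Wooden block 60 x 60 x 60 mm fixed on the table, with one upright round hole 15 mm across and 45 mm deep in the middle of its top. Origin under its centre.
- stand_floor (a point): Centre of the bottom of the stand's hole, 15 mm above the table (hole mouth at 60 mm).
- probe: Loose round wooden stick, 160 mm long, 50 g, standing upright in the stand, tip on the hole's bottom. Origin at the centre of its lower tip; z along it towards the handle. Tip 8 mm across, shaft 12 mm (up to 85 mm), handle 19 mm across (95 to 155 mm from the tip).
- probe_grip (a point): Point on the stick's axis in the middle of its handle, 125 mm above the tip.
- flour_jar: Bystander: glass jar 84 mm across, 130 mm high. Origin under its centre.
- cutter: Bystander: steel ring cutter 80 mm across, 35 mm high. Origin under its centre.
- brush: Bystander: pastry brush lying near the robot.
- mug: Bystander: white mug 80 mm across, 90 mm high. Origin under its centre.

How it is judged (in metres and radians):
On the way, in this order (a step that is already met when the one before it is completed fails the run):
1. the zero button is pressed down with the stick (value of joint zero above 0.0038 m and contact force between probe and scale above 0.5 N), for 0.1 s.
2. the stick stands back in its block, let go (horizontal distance between probe and stand_floor below 0.008 m and z of probe in the frame of stand_floor below 0.006 m and angle between probe's own z axis and vertical below 0.15 rad and contact force between the fingers and probe below 0.1 N), for 0.2 s.
3. all three dumplings lie in the scoop while the fingers hold it off the table (horizontal distance between each of dumpling_a, dumpling_b, dumpling_c and scoop below 0.056 m and z of dumpling_a in the frame of scoop between 0.005 and 0.062 m and z of dumpling_b in the frame of scoop between 0.005 and 0.062 m and z of dumpling_c in the frame of scoop between 0.005 and 0.062 m and contact force between the fingers and scoop above 0.5 N and height (world z) of scoop above 0.02 m), for 0.2 s.
At the end, for the whole second after the job is handed in: The scoop stands upright and still on the weighing plate, its axis within 30 mm of the plate's centre, with all three dumplings inside it; the stick stands in its block; paddle and zero button are back out (horizontal distance between each of dumpling_a, dumpling_b, dumpling_c and scoop below 0.056 m and z of dumpling_a in the frame of scoop between 0.005 and 0.062 m and z of dumpling_b in the frame of scoop between 0.005 and 0.062 m and z of dumpling_c in the frame of scoop between 0.005 and 0.062 m and horizontal distance between scoop and pan below 0.03 m and z of scoop in the frame of pan between -0.003 and 0.004 m and angle between scoop's own z axis and vertical below 0.08 rad and linear speed of scoop below 0.02 m/s and horizontal distance between probe and stand_floor below 0.008 m and z of probe in the frame of stand_floor below 0.006 m and angle between probe's own z axis and vertical below 0.15 rad and value of joint paddle below 0.004 m and value of joint zero below 0.0015 m); the robot touches nothing.
It fails at once if a dumpling falls on the table beside the scoop ((height (world z) of dumpling_a below 0.025 m and horizontal distance between dumpling_a and scoop above 0.07 m) or (height (world z) of dumpling_b below 0.025 m and horizontal distance between dumpling_b and scoop above 0.07 m) or (height (world z) of dumpling_c below 0.025 m and horizontal distance between dumpling_c and scoop above 0.07 m)).
It fails at once if a bystander is pushed more than 30 mm (distance of any of flour_jar, cutter, brush, mug from where it was at the start of the episode above 0.03 m).
It also fails if it takes over 64 s, if anything falls off the work surface, if the arm or the gripper's body presses on something with over 40 N, if the wrist force passes 120 N, or if a joint passes its speed limit or range.

### The arm

A 6-joint arm with a two-finger parallel gripper is mounted at the origin on the work surface. World frame = base frame: x ahead of the robot, y to its left, z up, the work surface at z = 0. Lengths are in mm, angles in rad, forces in N, time in s.
With the tool pointing down it reaches from about 300 to 775 mm from the base axis. Payload 14.6 kg.
Tool frame: the origin (TCP) lies at the very end of the fingers, on their centre line; the grasp point (between the pads) lies 19 mm behind it; z points along the fingers, y is the line along which they close (so a half turn about z gives the same grasp; the last joint's range is limited). The gripper opens to 94 mm and grips with 3 to 60 N. Pads are 16 mm wide; open, the fingers measure 119 mm over their backs; the gripper's body (75 mm by 177 mm) begins 78 mm behind the grasp point.
Start: joints at [-1.311, 0.3, 1.521, -0, 1.321, -0.067], TCP at [176.551, -520.883, 205.446] pointing down, gripper open.
Joint ranges: [-3.03, 3.03], [-0.79, 2.21], [0.23, 2.52], [-1.04, 4.18], [0, 3.07], [-2.55, 2.55]. Speed limits (rad/s): [2.22, 2.22, 2.57, 3.14, 3.14, 3.14].

### API

Orientations are given as [roll, pitch, yaw] about the fixed x, y, z axes, in that order (R = Rz(yaw) Ry(pitch) Rx(roll)).
In Python, from cell import manip gives the robot as it stands.
- The arm moves only by the tool servo_tool, never from a script. Its argument "rows" is a list of rows, each a list of 7 numbers: the turn, a rotation vector about the world's x, y, z in degrees, then the shift along the world's x, y, z in mm, then the closure, from 0 (fully open) to 1 (shut). In form: [[rx, ry, rz, dx, dy, dz, fingers], ...]. A call has 1 to 20 rows; each row shifts and turns the commanded pose from where the row before left it; what a row does not reach is not made up. A row lasts 1/8 s, in which the tool goes at most 62.5 mm and 10.7 degrees, less where a joint would pass 70% of its speed; a pose out of reach is approached as far as the arm can. A call with a gripper value outside its range is refused whole. The fingers move at their own pace and stop on an object; "grip_force" is the grip in N (left out, the last holds). Time passes only in rows, so rows that do not move let the fingers close. It gives the time, the measured TCP pose, the force, the opening and the grip force at its end, in the units of the state.
- manip.read_state(): the state, without advancing time (a new reading comes with each control period).
- manip.camera(name): name is "scene" or "side" or "wrist"; returns the picture (400x640x3 uint8, red, green, blue); there is no depth.
- manip.camera_info(name): a dict with "fx", "fy", "cx", "cy" (pixels), "position" and "rotation" of the camera in the world; the wrist camera has in their place "T_tool_cam" (4x4, takes a point from camera to tool coordinates, whose origin is the TCP and whose axes are the flange's). Camera axes: x right, y down, z forward; pixel columns grow to the right and rows downward; lengths in mm; the calibration is good to about 2 mm. A picture is of the moment at which its call begins: read the wrist's pose just before it. camera_info takes no time and is no camera call.
- manip.sign_off(): hands the job in; it is judged then, once.
The state is a dict: "clock": time; "joints": joint angles; "qd": joint speeds; "effort": joint torques, N m; "eef_pos": TCP position; "eef_rot": TCP orientation; "wrist_force": force on the tool from outside, world axes, zero at the start; "moment": the same for the moment, N m; "finger_gap": finger opening in mm; "finger_force": force on a finger pad.
Only numpy, scipy, OpenCV 4.12 (cv2) and the standard library are available. Lean on these libraries where they do the work, as an engineer would, in place of code of your own. Each camera call takes 0.05 s, during which the arm holds its last target. There are 200 camera calls.

## Working session

There is one attempt and no reset: what is moved stays moved. The work goes in short steps, Python scripts to look and compute and a tool call to move; the robot and the scene stay as the last step left them, time stands still between calls to the robot, and variables do not carry over. Pictures are saved under pics/ and viewed, at most 10 in all, crops included, and the job is handed in when it is done.

Besides the shell and the picture viewer there is one more tool, called after "Emit:" as a command line: name --pt "numbers of a row" for each row, then --argument value for the rest. servo_tool: Moves the arm, as the interface text tells. Its arguments: {"type":"object","properties":{"rows":{"type":"array","items":{"type":"array","items":{"type":"number"}}},"grip_force":{"type":"number"}},"required":["rows"]}

```bash
mkdir -p pics; cat > h.py <<'E'
from cell import manip
import numpy as np, cv2
def snap(n,f):
    im=manip.camera(n); cv2.imwrite(f'pics/{f}.png',im[:,:,::-1]); return im
def ray(n,u,v,z):
    c=manip.camera_info(n); d=np.array(c['rotation'])@np.array([(u-c['cx'])/c['fx'],(v-c['cy'])/c['fy'],1]); p=np.array(c['position'])
    return p+d*(z-p[2])/d[2]
def proj(n,P):
    c=manip.camera_info(n); q=np.array(c['rotation']).T@(np.array(P,float)-c['position']); return c['fx']*q[0]/q[2]+c['cx'],c['fy']*q[1]/q[2]+c['cy']
E
python3 - <<'E'
from h import *
a=snap('scene','s0');b=snap('side','d0')
np.set_printoptions(precision=3,suppress=True)
for n in('scene','side'):
    c=manip.camera_info(n);print(n,c['fx'],c['position'],np.array(c['rotation']))
print(manip.camera_info('wrist'));print(manip.read_state())
E
```

```text
scene 491.0459175369381 [1336.969 -134.546 1154.43 ] [-2.454  0.006  1.404]
side 402.6553142436931 [384.626 810.677 882.094] [-2.298 -0.004 -3.006]
{'fx': 351.0171373371877, 'fy': 351.0171373371877, 'cx': 317.9915259775199, 'cy': 203.53072072058376, 'T_tool_cam': array([[  -0.   ,   -0.964,   -0.267,   77.569],
       [   1.   ,    0.   ,   -0.001,   -0.433],
       [   0.001,   -0.267,    0.964, -179.499],
       [   0.   ,    0.   ,    0.   ,    1.   ]])}
{'clock': 0.1, 'joints': array([-1.311,  0.3  ,  1.522, -0.   ,  1.321, -0.067]), 'qd': array([ 0.001, -0.   , -0.003,  0.001,  0.001, -0.   ]), 'effort': array([  0.001, -53.265, -35.328,   0.071,   0.024,  -0.   ]), 'eef_pos': array([ 176.479, -520.669,  204.956]), 'eef_rot': array([-3.141, -0.   ,  0.327]), 'wrist_force': array([ 1.14 , -0.042,  0.067]), 'moment': array([0.032, 0.006, 0.067]), 'finger_force': 0.0, 'finger_gap': 93.7556103919836}
```

View pics/s0.png

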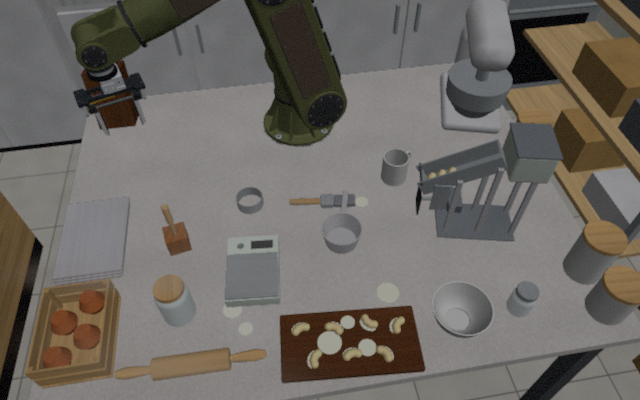

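View pics/d0.png

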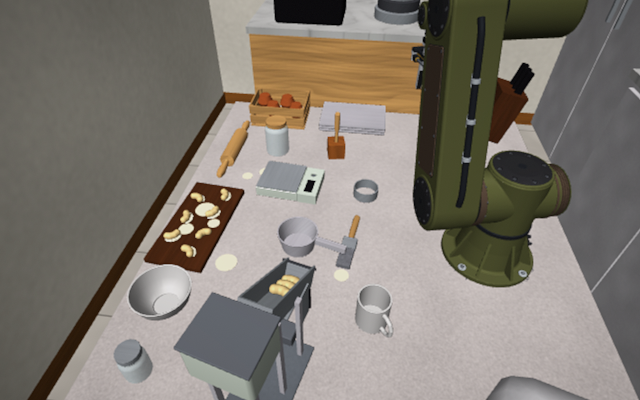

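```bash
cat > h.py <<'E'
from cell import manip
import numpy as np, cv2
from scipy.spatial.transform import Rotation as Ro
def snap(n,f):
    im=manip.camera(n); cv2.imwrite(f'pics/{f}.png',im[:,:,::-1]); return im
def cam(n):
    c=manip.camera_info(n); return c,Ro.from_euler('xyz',c['rotation']).as_matrix(),np.array(c['position'])
def ray(n,u,v,z):
    c,R,p=cam(n); d=R@np.array([(u-c['cx'])/c['fx'],(v-c['cy'])/c['fy'],1])
    return p+d*(z-p[2])/d[2]
def proj(n,P):
    c,R,p=cam(n); q=R.T@(np.array(P,float)-p); return c['fx']*q[0]/q[2]+c['cx'],c['fy']*q[1]/q[2]+c['cy']
E
python3 - <<'E'
from h import *
np.set_printoptions(precision=1,suppress=True)
a=cv2.imread('pics/s0.png');b=cv2.imread('pics/d0.png')
for n,l in(('scene',[(176,238,60),(253,268,43),(342,225,60),(345,197,45),(420,187,150),(396,158,90)]),('side',[(336,150,60),(290,180,43),(297,230,60),(345,243,45),(375,295,90)])):
    for u,v,z in l: print(n,u,v,ray(n,u,v,z))
def crop(i,x,y,w,h,s=4): return cv2.resize(i[y:y+h,x:x+w],None,fx=s,fy=s,interpolation=cv2.INTER_CUBIC)
cv2.imwrite('pics/c1.png',np.vstack([crop(a,150,180,200,75),crop(b,240,155,200,75)]))
cv2.imwrite('pics/c2.png',np.hstack([crop(a,380,120,100,140),crop(b,230,250,100,140)]))
cv2.imwrite('pics/c3.png',np.vstack([crop(a,150,225,200,75),crop(b,250,105,200,75)]))
E
```

```text
scene 176 238 [ 490.2 -403.5   60. ]
scene 253 268 [ 611.9 -203.4   43. ]
scene 342 225 [523.8  54.5  60. ]
scene 345 197 [411.6  86.   45. ]
scene 420 187 [498.9 274.1 150. ]
scene 396 158 [322.1 261.   90. ]
side 336 150 [ 462.1 -351.8   60. ]
side 290 180 [ 596.7 -186.4   43. ]
side 297 230 [533.6  47.3  60. ]
side 345 243 [397.   63.4  45. ]
side 375 295 [315.  253.5  90. ]
```

View pics/c3.png

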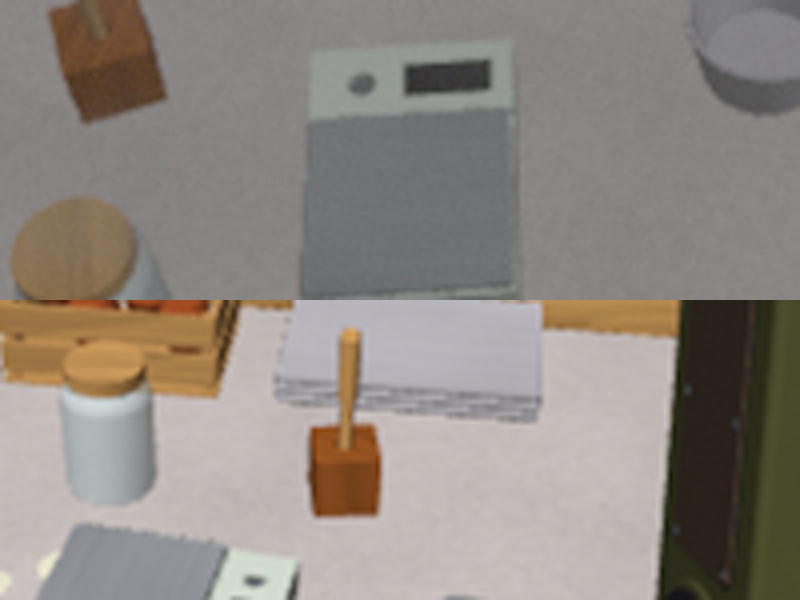

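View pics/c2.png

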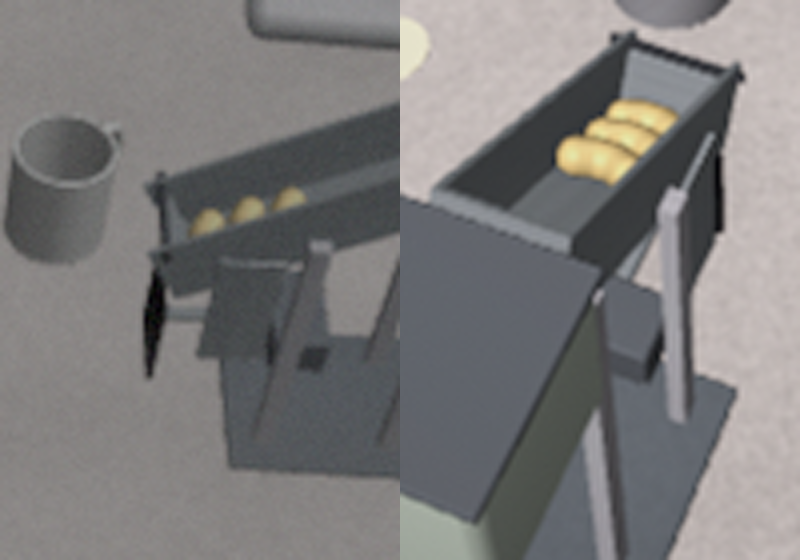

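```bash
cat >> h.py <<'E'
def tri(uvs):
    A=np.zeros((3,3));B=np.zeros(3)
    for n,u,v in uvs:
        c,R,p=cam(n); d=R@np.array([(u-c['cx'])/c['fx'],(v-c['cy'])/c['fy'],1]);d/=np.linalg.norm(d);M=np.eye(3)-np.outer(d,d);A+=M;B+=M@p
    return np.linalg.solve(A,B)
E
python3 - <<'E'
from h import *
np.set_printoptions(precision=1,suppress=True)
print('stand side',ray('side',336.2,140.75,60),'stick top',ray('side',337.2,112.5,175),ray('scene',167,207,175),tri([('scene',167,207),('side',337.2,112.5)]))
print('button',ray('scene',240.5,246,32),ray('side',313.75,175.2,32))
C=np.array([ray('scene',u,v,43) for u,v in[(226.75,255.5),(278.25,251.75),(279.25,296.75),(225.5,298.75)]]);print('plate',C,C.mean(0))
f=tri([('scene',420,184.25),('side',288,259.5)]);g=tri([('scene',418.75,167),('side',315.5,268)]);print('bosses',f,g,(f+g)/2,f-g)
print('base',ray('scene',435.5,203.75,2),ray('scene',437,236.75,2))
print('paddle bottom/top scene',ray('scene',417.5,214.5,55),ray('scene',418.5,188,130))
E
```

```text
stand side [ 466.9 -409.4   60. ] stick top [ 468.3 -410.6  175. ] [ 474.7 -400.2  175. ] [ 470.4 -402.5  175.9]
button [ 527.  -232.7   32. ] [ 525.  -235.6   32. ]
plate [[ 560.  -270.5   43. ]
 [ 571.5 -131.4   43. ]
 [ 709.4 -144.2   43. ]
 [ 692.  -279.6   43. ]] [ 633.2 -206.5   43. ]
bosses [517.5 259.8 188. ] [455.  274.9 187.8] [486.3 267.3 187.9] [ 62.5 -15.1   0.2]
base [449.4 360.9   2. ] [569.3 326.6   2. ]
paddle bottom/top scene [519.8 275.1  55. ] [485.1 277.1 130. ]
```

```bash
python3 - <<'E'
import cv2,numpy as np
a=cv2.imread('pics/s0.png');b=cv2.imread('pics/d0.png')
def crop(i,x,y,w,h,s=5): return cv2.resize(i[y:y+h,x:x+w],None,fx=s,fy=s,interpolation=cv2.INTER_CUBIC)
cv2.imwrite('pics/c4.png',np.vstack([crop(a,280,180,120,60),crop(b,265,200,120,60)]))
E
```

```text
(no output)
```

View pics/c4.png

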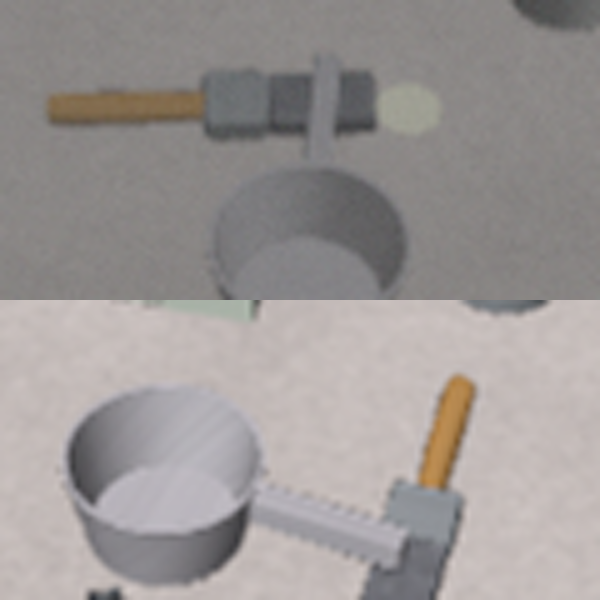

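Emit:
servo_tool --pt "0 0 -2.34 37 15 12 0" --pt "0 0 -2.34 37 15 12 0" --pt "0 0 -2.34 37 15 12 0" --pt "0 0 -2.34 37 15 12 0" --pt "0 0 -2.34 37 15 12 0" --pt "0 0 -2.34 37 15 12 0" --pt "0 0 -2.34 37 15 12 0" --pt "0 0 -2.34 33 12 12 0" --pt "0 0 0 0 0 0 0" --pt "0 0 0 0 0 0 0" --grip_force 40

```text
clock: 1.35
eef_pos: [468.1, -404.0, 300.7]
eef_rot: [-3.141, 0.001, 0.0]
wrist_force: [-0.4, -0.2, -0.1]
finger_gap: 94.1
finger_force: 0.0
```

```bash
cat >> h.py <<'E'
def wsnap(f):
    s=manip.read_state(); im=snap('wrist',f); np.savez(f'pics/{f}.npz',p=s['eef_pos'],r=s['eef_rot']); return im
def wcam(f):
    d=np.load(f'pics/{f}.npz'); T=np.eye(4);T[:3,:3]=Ro.from_euler('xyz',d['r']).as_matrix();T[:3,3]=d['p']
    c=manip.camera_info('wrist'); return c,T@np.array(c['T_tool_cam'])
def wray(f,u,v,z):
    c,M=wcam(f); d=M[:3,:3]@np.array([(u-c['cx'])/c['fx'],(v-c['cy'])/c['fy'],1]);p=M[:3,3]; return p+d*(z-p[2])/d[2]
def wproj(f,P):
    c,M=wcam(f); q=M[:3,:3].T@(np.array(P,float)-M[:3,3]); return c['fx']*q[0]/q[2]+c['cx'],c['fy']*q[1]/q[2]+c['cy']
E
python3 - <<'E'
from h import *
np.set_printoptions(precision=2,suppress=True)
im=wsnap('w1');s=manip.read_state();print(s['clock'],s['eef_pos'],s['eef_rot'],s['joints'])
print(wproj('w1',[470,-405,175]),wproj('w1',[526,-234,32]))
E
```

```text
1.4 [ 467.81 -404.17  300.87] [-3.14  0.   -0.  ] [-0.77  0.41  1.15 -0.    1.58  0.8 ]
(np.float64(319.84836114764283), np.float64(193.5260329991831)) (np.float64(182.20099442114204), np.float64(122.12631465113314))
```

View pics/w1.png

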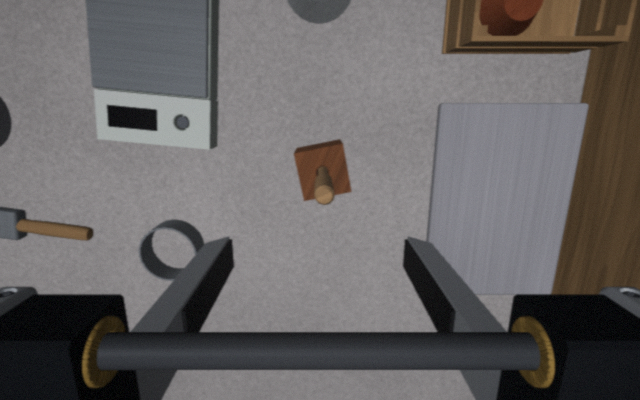

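```bash
python3 - <<'E'
from h import *
np.set_printoptions(precision=1,suppress=True)
im=cv2.imread('pics/w1.png');h=cv2.cvtColor(im,cv2.COLOR_BGR2HSV)
# stand mask
m=((h[...,1]>90)&(h[...,0]<20)).astype(np.uint8);m[:, :280]=0;m[:,370:]=0;m[:130]=0;m[210:]=0
c=max(cv2.findContours(m,0,2)[0],key=cv2.contourArea);print(cv2.minAreaRect(c),cv2.boundingRect(c))
# stick top: bright end face
g=h[...,2].astype(int);print(g[180:208,308:340:2])
print('top',wray('w1',324,195,175),'button',wray('w1',181,122,31))
# button dark blob
sub=h[105:140,165:198,2];b=(sub<110).astype(np.uint8);M=cv2.moments(b);print(165+M['m10']/M['m00'],105+M['m01']/M['m00'],M['m00'])
c=[wray('w1',u,v,60) for u,v in((294,148),(341,140),(351,192),(303,200))];print(np.array(c),np.mean(c,0))
E
```

```text
((322.8653564453125, 173.32691955566406), (59.423187255859375, 49.02903366088867), 78.69007110595703) (295, 141, 56, 63)
[[102 107 104  97  97  97  94  86  81  71  65  64  85  91  84  88]
 [104 106 101  93  94  99  95  87  83  72  61  59  84  90  85  93]
 [103 104  99  90  99 102  97  93  83  69  65  56  79  87  87  93]
 [102 104  99  95  98  98  98  87  74  73  65  62  73  83  86  91]
 [107 105  98  91  98  97  95  92  87  76  61  61  71  86  90  91]
 [107 104  91  92 102 102 107 108 109  91  71  61  68  84  89  93]
 [109 104  94  97 100 109 126 130 123 111  91  69  64  84  91  92]
 [104 100  94  96 102 122 142 134 128 115 105  87  65  86  93  92]
 [103  97  90  97 113 136 142 137 129 123 108  94  72  85  88  96]
 [103 100  92  98 123 144 140 137 137 131 118  97  79  84  95  93]
 [102  92  96 100 134 140 141 138 138 137 127 103  92  83  93  97]
 [101  91  94 105 133 139 140 136 138 136 134 119  98  85  94  97]
 [ 97  91  95 107 134 136 138 137 137 139 138 134 105  91  97  97]
 [ 95  90  96 115 135 140 137 138 137 140 150 147 107  91 100 106]
 [ 97  92  99 108 134 138 137 139 142 150
[... 418 characters left out ...]
 144 142]
 [139 141 135 138 131 127 143 144 140 141 135 102 122 139 146 147]
 [143 139 139 143 134 114 126 137 135 133 112 105 134 143 146 145]
 [142 145 142 138 134 120 113 119 125 107  96 118 143 142 146 144]
 [144 142 139 140 137 134 130 119 107 110 119 131 142 139 145 144]
 [143 143 140 141 136 142 142 131 130 137 141 143 139 136 145 143]
 [138 136 143 140 137 143 142 134 140 145 143 145 141 138 141 141]
 [145 143 146 144 136 140 138 140 143 146 145 146 140 137 137 140]]
top [ 468.6 -408.7  175. ] button [ 526.1 -232.1   31. ]
180.97837837837838 121.98918918918919 185.0
[[ 497.3 -374.6   60. ]
 [ 506.7 -430.4   60. ]
 [ 443.4 -443.8   60. ]
 [ 433.2 -384.6   60. ]] [ 470.2 -408.4   60. ]
```

Emit:
servo_tool --pt "0 0 0 1.7 -4.3 -40 0" --pt "0 0 0 0 0 -50 0" --pt "0 0 0 0 0 -50 0" --pt "0 0 0 0 0 -40 0" --pt "0 0 0 0 0 0 0.4" --pt "0 0 0 0 0 0 0.85" --pt "0 0 0 0 0 0 0.9" --pt "0 0 0 0 0 0 0.95" --pt "0 0 0 0 0 0 1" --pt "0 0 0 0 0 0 1" --grip_force 40

```text
clock: 2.65
eef_pos: [470.3, -408.2, 121.6]
eef_rot: [3.141, -0.0, 0.0]
wrist_force: [-0.4, 0.6, 0.4]
finger_gap: 37.7
finger_force: 0.0
```

Emit:
servo_tool --pt "0 0 0 0 0 0 1" --pt "0 0 0 0 0 0 1" --pt "0 0 0 0 0 0 1" --pt "0 0 0 0 0 0 1" --pt "0 0 0 0 0 0 1"

```text
clock: 3.28
eef_pos: [470.2, -408.2, 121.4]
eef_rot: [-3.142, -0.0, 0.0]
wrist_force: [-0.5, 0.4, -0.3]
finger_gap: 18.6
finger_force: 40.0
```

Emit:
servo_tool --pt "0 0 0 0 0 20 1" --pt "0 0 0 0 0 30 1" --pt "0 0 0 0 0 25 1" --pt "0 0 0 11 35.2 0 1" --pt "0 0 0 11 35.2 0 1" --pt "0 0 0 11 35.2 0 1" --pt "0 0 0 11 35.2 0 1" --pt "0 0 0 11.8 35 0 1" --pt "0 0 0 0 0 -20 1" --pt "0 0 0 0 0 -20 1" --pt "0 0 0 0 0 -8 1" --pt "0 0 0 0 0 0 1" --pt "0 0 0 0 0 0 1"

```text
clock: 4.9
eef_pos: [526.3, -232.6, 149.3]
eef_rot: [3.141, -0.001, -0.0]
wrist_force: [-0.9, -0.1, -0.4]
finger_gap: 18.7
finger_force: 40.0
```

```bash
python3 - <<'E'
from h import *
wsnap('w2');a=snap('scene','s2');b=snap('side','d2')
s=manip.read_state();print(s['eef_pos'],s['wrist_force'])
def crop(i,x,y,w,h,s=6): return cv2.resize(i[y:y+h,x:x+w,::-1],None,fx=s,fy=s,interpolation=cv2.INTER_CUBIC)
cv2.imwrite('pics/c5.png',np.hstack([crop(a,210,190,60,80),crop(b,280,120,60,80)]))
E
```

```text
[ 526.24133404 -232.55106493  149.06193261] [ 1.16672257 -0.57470716 -1.0897991 ]
```

View pics/c5.png

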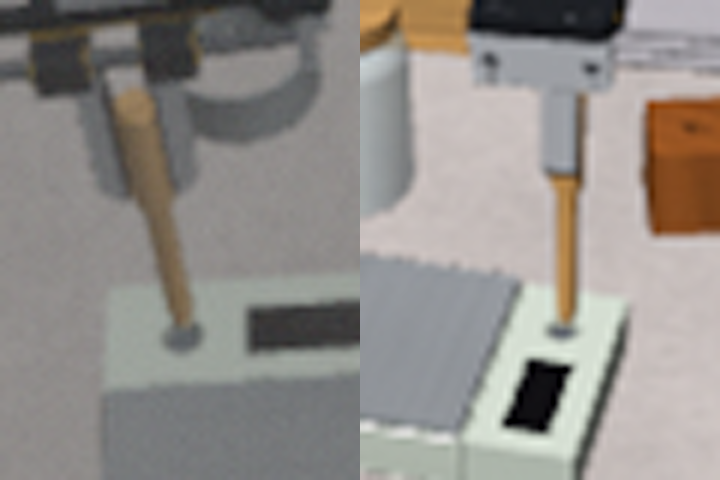

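Emit:
servo_tool --pt "0 0 0 0 0 -10 1" --pt "0 0 0 0 0 -5 1" --pt "0 0 0 0 0 -3 1" --pt "0 0 0 0 0 0 1" --pt "0 0 0 0 0 0 1"

```text
clock: 5.68
eef_pos: [526.5, -232.6, 131.9]
eef_rot: [3.141, -0.002, 0.0]
wrist_force: [-2.4, 1.9, 14.3]
finger_gap: 18.0
finger_force: 40.0
```

Emit:
servo_tool --pt "0 0 0 0 0 0 1" --pt "0 0 0 0 0 20 1" --pt "0 0 0 0 0 35 1" --pt "0 0 0 -11 -35.2 0 1" --pt "0 0 0 -11 -35.2 0 1" --pt "0 0 0 -11 -35.2 0 1" --pt "0 0 0 -11 -35.2 0 1" --pt "0 0 0 -12 -34.8 0 1" --pt "0 0 0 0 0 0 1" --pt "0 0 0 0 0 0 1"

```text
clock: 6.92
eef_pos: [470.2, -407.4, 185.0]
eef_rot: [-3.141, 0.0, 0.0]
wrist_force: [-0.1, 0.9, -0.6]
finger_gap: 18.6
finger_force: 40.0
```

Emit:
servo_tool --pt "0 0 0 0 -0.8 -15 1" --pt "0 0 0 0 0 -15 1" --pt "0 0 0 0 0 -15 1" --pt "0 0 0 0 0 -12 1" --pt "0 0 0 0 0 -5 1" --pt "0 0 0 0 0 0 1" --pt "0 0 0 0 0 0 1"

```text
clock: 7.8
eef_pos: [470.2, -409.0, 124.0]
eef_rot: [3.141, -0.001, 0.0]
wrist_force: [0.2, -0.0, -0.0]
finger_gap: 18.2
finger_force: 40.0
```

Emit:
servo_tool --pt "0 0 0 0 0.5 -2 1" --pt "0 0 0 0 0 -1 1" --pt "0 0 0 0 0 0 1"

```text
clock: 8.18
eef_pos: [470.3, -408.4, 121.3]
eef_rot: [3.141, -0.001, 0.0]
wrist_force: [-1.0, 0.8, 5.8]
finger_gap: 18.0
finger_force: 40.0
```

Emit:
servo_tool --pt "0 0 0 0 0 0 0" --pt "0 0 0 0 0 0 0" --pt "0 0 0 0 0 0 0" --pt "0 0 0 0 0 0 0" --pt "0 0 0 0 0 0 0" --pt "0 0 0 0 0 0 0" --pt "0 0 0 0 0 30 0" --pt "0 0 0 0 0 40 0" --pt "0 0 0 0 0 50 0" --pt "0 0 0 0 0 60 0" --pt "0 0 -1 -8 50 10 0" --pt "0 0 -1 -8 50 0 0" --pt "0 0 -1 -8 50 0 0" --pt "0 0 -1 -8 50 0 0" --pt "0 0 -1 -8 50 0 0" --pt "0 0 -1 -8 50 0 0" --pt "0 0 -1 -8 50 0 0" --pt "0 0 -1 -8 50 0 0" --pt "0 0 -1 -8 50 0 0" --pt "0 0 -1 0 20 0 0"

```text
clock: 10.68
eef_pos: [397.5, 63.7, 310.8]
eef_rot: [-3.141, -0.001, -0.173]
wrist_force: [0.4, -0.3, 0.6]
finger_gap: 93.7
finger_force: 0.0
```

```bash
python3 - <<'E'
from h import *
np.set_printoptions(precision=2,suppress=True)
im=wsnap('w3');s=manip.read_state();print(s['clock'],s['eef_pos'],s['eef_rot'],s['joints'])
print(wproj('w3',[526,50,60]),wproj('w3',[488.5,275.6,150]))
E
```

```text
10.725 [397.65  64.52 310.72] [-3.14 -0.   -0.17] [ 0.07 -0.1   1.72  0.    1.52  1.81]
(np.float64(311.02842715637814), np.float64(59.470045729946406)) (np.float64(83.25524140833701), np.float64(132.56493209536725))
```

View pics/w3.png

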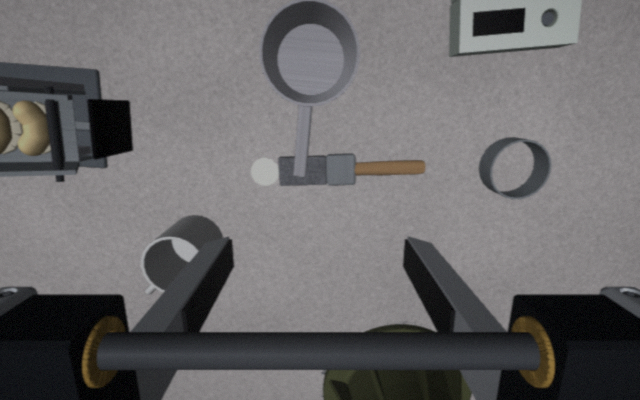

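```bash
python3 - <<'E'
from h import *
np.set_printoptions(precision=1,suppress=True)
r=[wray('w3',u,v,60) for u,v in((262.5,52),(356.5,52),(309.5,1.5),(309.5,103))];print(np.array(r));print('c',(r[0]+r[1])/2,(r[2]+r[3])/2,np.linalg.norm(r[0]-r[1]),np.linalg.norm(r[2]-r[3]))
print('floor',wray('w3',311,60,5))
e=wray('w3',300,176,56);b=wray('w3',304.5,106,56);d=(e-b);print(e,b,np.degrees(np.arctan2(d[1],d[0])))
im=cv2.imread('pics/w3.png');g=im.max(2)
m=(g<22).astype(np.uint8);m[:, :70]=0;m[:,145:]=0;m[:80]=0;m[170:]=0
c=max(cv2.findContours(m,0,2)[0],key=cv2.contourArea);p=cv2.approxPolyDP(c,3,True)[:,0];print(p.tolist())
for q in p: print(q,wray('w3',*q,130),wray('w3',*q,55))
big=cv2.resize(im[50:190,0:150],None,fx=4,fy=4,interpolation=cv2.INTER_CUBIC)
cv2.imwrite('pics/c6.png',cv2.convertScaleAbs(big,alpha=2))
E
```

```text
[[543.3 102.9  60. ]
 [524.9  -2.3  60. ]
 [584.6  41.1  60. ]
 [479.2  60.2  60. ]]
c [534.1  50.3  60. ] [531.9  50.7  60. ] 106.84320620094758 107.10813428486185
floor [532.1  50.1   5. ]
[394.6  87.8  56. ] [476.9  66.8  56. ] 165.69356154708518
[[89, 100], [94, 157], [130, 149], [128, 103]]
[ 89 100] [518.5 272.3 130. ] [527.9 318.4  55. ]
[ 94 157] [463.9 286.5 130. ] [461.9 335.6  55. ]
[130 149] [465.4 247.5 130. ] [463.7 288.4  55. ]
[128 103] [509.2 235.3 130. ] [516.6 273.7  55. ]
```

View pics/c6.png

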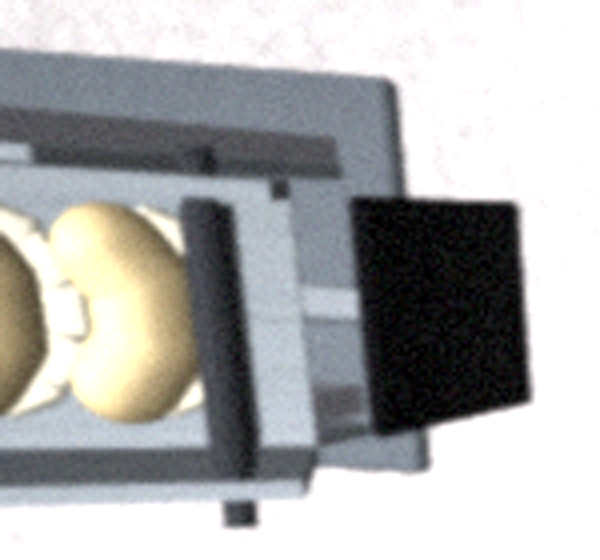

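```bash
python3 - <<'E'
from h import *
np.set_printoptions(precision=1,suppress=True)
a,b=wray('w3',72.5,97.5,150),wray('w3',79.5,162.5,150);print('lip',a,b,(a+b)/2,np.degrees(np.arctan2(*(a-b)[[1,0]])))
for u,v in((47,100),(58,170),(60,180)):print(wray('w3',u,v,188))
for P in([490,280,55],[490,280,130],[517,259.8,188]):print(proj('scene',P),proj('side',P))
print(ray('scene',420,184,188),ray('side',288,259.5,188), ray('side',409.5,250,188))
E
```

```text
lip [520.8 274.3 150. ] [461.7 289.2 150. ] [491.3 281.8 150. ] -14.132791905776633
[517.2 270.9 188. ]
[460.  283.3 188. ]
[451.3 284.9 188. ]
(np.float64(416.16051798856097), np.float64(206.32933003775005)) (np.float64(298.8227669088986), np.float64(304.34284193963765))
(np.float64(420.0332423473874), np.float64(189.16706195555733)) (np.float64(298.12320219540663), np.float64(285.40187403321164))
(np.float64(418.91641420078065), np.float64(183.1632437466823)) (np.float64(286.8975230099015), np.float64(260.5601772149555))
[520.4 261.8 188. ] [515.2 256.5 188. ] [249.4 191.8 188. ]
```

Emit:
servo_tool --pt "0 0 -2.4 17 1 -30 0" --pt "0 0 -2.4 17 1 -30 0" --pt "0 0 0 17 1 -40 0" --pt "0 0 0 0 0 -40 0" --pt "0 0 0 0 0 0 0" --pt "0 0 0 0 0 0 0"

```text
clock: 11.48
eef_pos: [449.7, 64.5, 172.1]
eef_rot: [-3.141, -0.002, -0.258]
wrist_force: [0.3, 0.5, 0.6]
finger_gap: 94.1
finger_force: 0.0
```

Emit:
servo_tool --pt "0 0 0 1 8 -40 0.2" --pt "0 0 0 0 0 -40 0.4" --pt "0 0 0 0 0 -40 0.5" --pt "0 0 0 0 0 -26 0.6" --pt "0 0 0 0 0 0 0.7" --pt "0 0 0 0 0 0 1" --pt "0 0 0 0 0 0 1" --pt "0 0 0 0 0 0 1" --pt "0 0 0 0 0 0 1" --pt "0 0 0 0 0 0 1" --pt "0 0 0 0 0 0 1" --pt "0 0 0 0 0 0 1" --grip_force 60

```text
clock: 12.98
eef_pos: [450.4, 72.8, 25.1]
eef_rot: [-3.141, -0.001, -0.258]
wrist_force: [-2.8, 0.0, 7.4]
finger_gap: 15.7
finger_force: 60.0
```

Emit:
servo_tool --pt "0 0 0 0 0 6 1" --pt "0 0 0 0 0 16 1" --pt "0 0 0 0 0 20 1" --pt "0 0 0 0 0 20 1" --pt "0 0 0 0 0 0 1" --pt "0 0 0 0 0 0 1"

```text
clock: 13.72
eef_pos: [449.6, 72.7, 85.7]
eef_rot: [3.141, 0.001, -0.258]
wrist_force: [0.4, -0.5, -2.1]
finger_gap: 15.6
finger_force: 60.0
```

```bash
python3 - <<'E'
from h import *
np.set_printoptions(precision=1,suppress=True)
wsnap('w4');a=snap('scene','s4');b=snap('side','d4');s=manip.read_state();print(s['clock'],s['eef_pos'],s['wrist_force'],s['moment'],s['joints'])
def crop(i,x,y,w,h,s=4): return cv2.resize(i[y:y+h,x:x+w,::-1],None,fx=s,fy=s,interpolation=cv2.INTER_CUBIC)
cv2.imwrite('pics/c7.png',np.hstack([crop(a,280,140,100,120),crop(b,265,150,100,120)]))
E
```

```text
13.875 [449.6  72.7  85.7] [ 0.6 -0.2 -2.1] [ 0.   0.1 -0. ] [0.1 0.2 1.9 0.  1.  1.9]
```

View pics/c7.png

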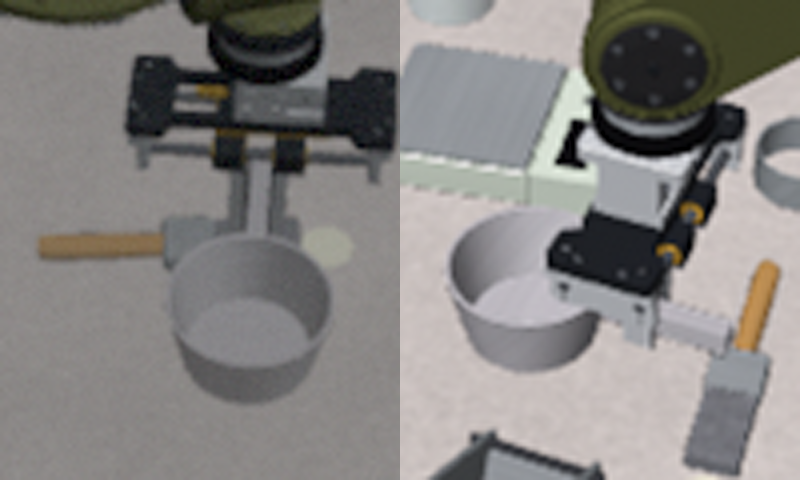

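Emit:
servo_tool --pt "0 0 4 0 0 1 1" --pt "0 0 8 0 0 1 1" --pt "0 0 9 0 0 0 1" --pt "0 0 9 0 0 0 1" --pt "0 0 9 0 0 0 1" --pt "0 0 9 0 0 0 1" --pt "0 0 9 -1 4 0 1" --pt "0 0 9 -1 4 0 1" --pt "0 0 9 -1 4 0 1" --pt "0 0 8 -1 4 0 1" --pt "0 0 4.8 -1 4 0 1" --pt "0 0 2 0 4 0 1" --pt "0 0 0 0 4 0 1" --pt "0 0 0 0 4 0 1" --pt "0 0 0 0 3 0 1" --pt "0 0 0 0 0 0 1" --pt "0 0 0 0 0 0 1"

```text
clock: 16.0
eef_pos: [445.0, 107.7, 88.4]
eef_rot: [-3.142, 0.0, 1.309]
wrist_force: [0.8, 0.2, -1.1]
finger_gap: 15.8
finger_force: 60.0
```

```bash
python3 - <<'E'
from h import *
np.set_printoptions(precision=1,suppress=True)
im=wsnap('w5');s=manip.read_state();print(s['clock'],s['eef_pos'],s['eef_rot'],s['wrist_force'],s['joints'])
for P in([467.2,193,122],[467.2,251,122],[490,278,55],[490,278,130],[491,281,150]):print(P,wproj('w5',P))
g=im.max(2).astype(int);u=int(wproj('w5',[490,278,130])[0])
v0=wproj('w5',[490,278,130])[1]
print([(v,g[v,u]) for v in range(0,200,2)])
E
```

```text
16.05 [445.1 107.6  88.5] [ 3.1 -0.   1.3] [-0.8  0.2 -0.9] [ 0.2  0.2  1.9 -0.   1.   0.4]
[467.2, 193, 122] (np.float64(317.267118717421), np.float64(79.60267053570081))
[467.2, 251, 122] (np.float64(274.32930928870206), np.float64(-89.5101425685553))
[490, 278, 55] (np.float64(317.5384934795988), np.float64(-93.21814332230963))
[490, 278, 130] (np.float64(317.089161165075), np.float64(-228.4112321945209))
[491, 281, 150] (np.float64(317.5990290303233), np.float64(-319.4242784781702))
[(0, np.int64(58)), (2, np.int64(55)), (4, np.int64(96)), (6, np.int64(131)), (8, np.int64(135)), (10, np.int64(138)), (12, np.int64(138)), (14, np.int64(140)), (16, np.int64(143)), (18, np.int64(139)), (20, np.int64(139)), (22, np.int64(138)), (24, np.int64(138)), (26, np.int64(143)), (28, np.int64(142)), (30, np.int64(138)), (32, np.int64(138)), (34, np.int64(141)), (36, np.int64(141)), (38, np.int64(139)), (40, np.int64(146)), (42, np.int64(140)), (44, np.int64(140)), (46, np.int64(141)), (48, np.int64(144)), (50, np.int64(142)), (52, np.int64(143)), (54, np.int64(142)), (56, np.int64(143)), (58, n
[... 834 characters left out ...]
6, np.int64(154)), (138, np.int64(151)), (140, np.int64(148)), (142, np.int64(146)), (144, np.int64(150)), (146, np.int64(151)), (148, np.int64(152)), (150, np.int64(150)), (152, np.int64(149)), (154, np.int64(154)), (156, np.int64(155)), (158, np.int64(154)), (160, np.int64(150)), (162, np.int64(149)), (164, np.int64(147)), (166, np.int64(150)), (168, np.int64(146)), (170, np.int64(145)), (172, np.int64(131)), (174, np.int64(130)), (176, np.int64(130)), (178, np.int64(130)), (180, np.int64(135)), (182, np.int64(136)), (184, np.int64(129)), (186, np.int64(128)), (188, np.int64(134)), (190, np.int64(133)), (192, np.int64(130)), (194, np.int64(127)), (196, np.int64(127)), (198, np.int64(131))]
```

Emit:
servo_tool --pt "0 0 0 1.6 6 0 1" --pt "0 0 0 1.6 6 0 1" --pt "0 0 0 1.6 6 0 1" --pt "0 0 0 1 4 0 1" --pt "0 0 0 0 0 0 1" --pt "0 0 0 0 0 0 1"

```text
clock: 16.8
eef_pos: [450.8, 129.7, 88.4]
eef_rot: [-3.142, 0.0, 1.309]
wrist_force: [-0.2, -0.8, -0.5]
finger_gap: 15.1
finger_force: 60.0
```

Emit:
servo_tool --pt "0 0 0 0.8 3 0 1" --pt "0 0 0 0.8 3 0 1" --pt "0 0 0 0 0 0 1"

```text
clock: 17.18
eef_pos: [452.5, 135.9, 88.4]
eef_rot: [3.142, -0.0, 1.309]
wrist_force: [0.2, 0.2, -1.9]
finger_gap: 15.8
finger_force: 60.0
```

Emit:
servo_tool --pt "0 0 0 0.8 3 0 1" --pt "0 0 0 0 0 0 1" --pt "0 0 0 0 0 0 1"

```text
clock: 17.55
eef_pos: [453.2, 138.7, 88.4]
eef_rot: [-3.141, 0.0, 1.309]
wrist_force: [0.8, 0.3, -1.8]
finger_gap: 15.4
finger_force: 60.0
```

Emit:
servo_tool --pt "0 0 0 0.8 3 0 1" --pt "0 0 0 0 0 0 1" --pt "0 0 0 0 0 0 1"

```text
clock: 17.92
eef_pos: [454.0, 141.7, 88.4]
eef_rot: [-3.142, 0.0, 1.309]
wrist_force: [0.7, -1.3, -1.9]
finger_gap: 15.7
finger_force: 60.0
```

Emit:
servo_tool --pt "0 0 0 0.5 2 0 1" --pt "0 0 0 0 0 0 1" --pt "0 0 0 0 0 0 1"

```text
clock: 18.3
eef_pos: [454.5, 143.7, 88.4]
eef_rot: [-3.142, -0.0, 1.309]
wrist_force: [-0.7, -2.5, -2.0]
finger_gap: 15.2
finger_force: 60.0
```

```bash
python3 - <<'E'
from h import *
np.set_printoptions(precision=1,suppress=True)
a=snap('scene','s6');b=snap('side','d6');a0=cv2.imread('pics/s0.png')[:,:,::-1];b0=cv2.imread('pics/d0.png')[:,:,::-1]
# paddle/flap movement: difference around dispenser
for n,i,j in(('scene',a,a0),('side',b,b0)):
    d=(np.abs(i.astype(int)-j).max(2)>30); 
    x0,y0,w,h=(405,150,40,70) if n=='scene' else (285,250,40,60)
    for v in range(y0,y0+h,3): print(v,''.join('#' if d[v,u] else '.' for u in range(x0,x0+w)))
    print()
s=manip.read_state();print(s['wrist_force'])
E
```

```text
150 ........................................
153 ........................................
156 ........................................
159 ........................................
162 ........................................
165 ........................................
168 ........................................
171 .................................###..##
174 ..................#....###...##.###.....
177 ......................###...............
180 #######.................................
183 ###########.............................
186 #############...........................
189 ############.###........................
192 ################.#......................
195 ....#######.#######.....................
198 ......#########.##......................
201 ........##.##..###......................
204 .......###.##..##.......................
207 #########..##.###.......................
210 #######....##.##........................
213 ###........####.........................
216 ........................................
219 ........................................

250 ###############
[... 198 characters left out ...]
.......
265 ........................................
268 ........................................
271 ##......................................
274 #######................................#
277 ........#######.........................
280 ###..###................................
283 ......####..............................
286 #.##................................####
289 .####...................##..############
292 ........................#.##############
295 ........................#.###########...
298 .........................#######........
301 .........................##.............
304 .........................##.............
307 .........................##.............

[-1.4 -1.4 -1.6]
```

Emit:
servo_tool --pt "0 0 0 2 7.5 0 1" --pt "0 0 0 2.2 8.2 0 1" --pt "0 0 0 2 7.5 0 1" --pt "0 0 0 0 0 0 1" --pt "0 0 0 0 0 0 1"

```text
clock: 19.02
eef_pos: [459.3, 164.5, 87.1]
eef_rot: [-3.138, 0.007, 1.309]
wrist_force: [-5.8, -27.8, -3.9]
finger_gap: 15.4
finger_force: 60.0
```

Emit:
servo_tool --pt "0 0 0 -0.3 -1.2 0 1" --pt "0 0 0 0 0 0 1" --pt "0 0 0 0 0 0 1" --pt "0 0 0 0 0 0 1" --pt "0 0 0 0 0 0 1" --pt "0 0 0 0 0 0 1" --pt "0 0 0 0 0 0 1" --pt "0 0 0 0 0 0 1"

```text
clock: 20.02
eef_pos: [459.4, 164.2, 87.3]
eef_rot: [-3.139, 0.005, 1.309]
wrist_force: [-3.2, -19.1, -4.4]
finger_gap: 15.5
finger_force: 60.0
```

```bash
python3 - <<'E'
from h import *
np.set_printoptions(precision=1,suppress=True)
w=wsnap('w7');b=snap('side','d7')
s=manip.read_state();print(s['clock'],s['eef_pos'],s['wrist_force'],s['moment'])
for n,i in(('w',w),('side',b)):
    h=cv2.cvtColor(i,cv2.COLOR_RGB2HSV);m=((h[...,0]>14)&(h[...,0]<32)&(h[...,1]>70)&(h[...,2]>80)).astype(np.uint8)
    k,l,st,c=cv2.connectedComponentsWithStats(m)
    print(n,[(st[q].tolist(),c[q].tolist()) for q in range(1,k) if st[q][4]>25])
print(wproj('w7',[481,244,75]),proj('side',[481,244,75]))
E
```

```text
20.125 [459.4 164.2  87.3] [ -3.8 -19.3  -5.1] [-3.8  0.8 -0. ]
w [([280, 91, 106, 30, 1666], [332.7052821128451, 105.51320528211285]), ([286, 127, 93, 39, 1689], [331.5565423327413, 149.11071640023684]), ([273, 320, 7, 67, 313], [275.73162939297123, 355.073482428115]), ([357, 322, 7, 65, 284], [360.44718309859155, 355.63380281690144])]
side [([249, 34, 204, 96, 11571], [329.2565033272837, 72.27473857056434]), ([335, 112, 5, 21, 86], [336.72093023255815, 121.61627906976744]), ([217, 120, 33, 58, 670], [232.78507462686568, 148.21641791044777]), ([483, 153, 13, 10, 38], [488.05263157894734, 156.97368421052633]), ([220, 188, 9, 13, 81], [223.679012345679, 193.58024691358025]), ([190, 192, 13, 11, 89], [196.6629213483146, 196.43820224719101]), ([206, 205, 14, 12, 89], [212.31460674157304, 211.03370786516854]), ([180, 210, 11, 14, 95], [185.03157894736842, 216.01052631578946]), ([354, 215, 6, 6, 26], [356.5769230769231, 217.6153846153846]), ([195, 227, 17, 12, 124], [202.75, 232.3548387096774]), ([163, 229, 17, 10, 109], [171.3577981651376, 233.954128440367]), ([180, 244, 13, 14, 114], [186.83333333333334, 249.7719298245614]), ([292, 270, 13, 11, 72], [298.75, 274.81944444444446])]
(np.float64(319.30785329442347), np.float64(96.99735896262315)) (np.float64(304.8049200746976), np.float64(287.16972393941364))
```

```bash
python3 - <<'E'
from h import *
np.set_printoptions(precision=1,suppress=True)
print(ray('side',298.75,274.8,75),ray('side',298.75,274.8,175))
print([ (P,proj('side',P)) for P in([478,234,122],[488,285,165],[481,244,122])])
w=cv2.cvtColor(cv2.imread('pics/w7.png'),cv2.COLOR_BGR2HSV)
def asc(h,x0,x1,y0,y1,sx,sy):
    for v in range(y0,y1,sy): print('%3d '%v+''.join('y' if 14<h[v,u,0]<32 and h[v,u,1]>70 and h[v,u,2]>60 else ('#' if h[v,u,2]<50 else ('+' if h[v,u,2]<100 else '.')) for u in range(x0,x1,sx)))
asc(w,220,440,0,200,2,5)
asc(cv2.cvtColor(cv2.imread('pics/d7.png'),cv2.COLOR_BGR2HSV),255,335,240,310,1,2)
c=snap('scene','s7');asc(cv2.cvtColor(c[:,:,::-1].copy(),cv2.COLOR_BGR2HSV),380,470,150,230,1,2)
E
```

```text
[501.3 210.   75. ] [486.9 284.4 175. ]
[([478, 234, 122], (np.float64(306.50274806882373), np.float64(271.82054121662793))), ([488, 285, 165], (np.float64(298.29673896737916), np.float64(277.78592566808004))), ([481, 244, 122], (np.float64(304.5811438467347), np.float64(275.1207404929342)))]
  0 ++++++++++++++++++++++++++++++++++++++++++++++++++++++++++++++++++++++++++++++++++++++++++++++++++++++++++++++
  5 ++++++++++++++++++++++++++++++++++++++++++++++++++++++++++++++++++++++++++++++++++++++++++++++++++++++++++++++
 10 ++++++++++++++++++++++++++++++++++++++++++++++++++++++++++++++++++++++++++++++++++++++++++++++++++++++++++++++
 15 ++++++++++++++++++++++++++++++++++++++++++++++++++++++++++++++++++++++++++++++++++++++++++++++++++++++++++++++
 20 ++++++++++++++++++++++++++++++++++++++++++++++++++++++++++++++++++++++++++++++++++++++++++++++++++++++++++++++
 25 ++++++++++++++++++++++++++++++++++++++++++++++++++++++++++++++++++++++++++++++++++++++++++++++++++++++++++++++
 30 ++++++++++++++++++++++++++++++++++++++++++++++++++++++++++++++++++++++++++++++++++++++++++++++++++++++++++++++
 
[... 9868 characters left out ...]
+++++++++++++++++++++++++++++++++++
216 .........................++.+..........................++++++++++++++++++++++++++.++++++++
218 .......................................................+++++++++++++++++++++++++++++++++++
220 ........................................................++++++++++++++++++++++++++++++++++
222 ........................................................++++++++++++++++++++++++++++++++++
224 ........................................................++++++++++++++++++++++++++++++++++
226 ........................................................++++++++++++++++++++++++++++++++++
228 ........................................................++++++++++++++++++++++++++++++++++
```

```bash
python3 - <<'E'
from h import *
np.set_printoptions(precision=1,suppress=True)
for u,v in((333,105),(290,97),(375,97),(332,149),(290,148),(375,148)):
    for z in(78,): 
        P=wray('w7',u,v,z);print(u,v,P,'side',np.array(proj('side',P)),'scene',np.array(proj('scene',P)))
print(np.array(proj('side',[491,281,150])),np.array(proj('scene',[491,281,150])))
im=cv2.imread('pics/s7.png');h=cv2.cvtColor(im,cv2.COLOR_BGR2HSV)
print(h[190:206:2,388:412,1])
s=manip.read_state();print(s['clock'])
E
```

```text
333 105 [486.8 238.3  78. ] side [302.8 284.2] scene [402.9 202.3]
290 97 [466.4 247.8  78. ] side [310.6 288.5] scene [404.2 196.5]
375 97 [508.6 236.5  78. ] side [294.  282.5] scene [404.4 208.2]
332 149 [480.7 216.5  78. ] side [306.6 277.1] scene [394.9 201.7]
290 148 [459.1 222.8  78. ] side [315.  280.2] scene [395.1 195.7]
375 148 [503.  211.1  78. ] side [298.  274.3] scene [395.1 207.9]
[297.4 280.3] [421.6 184.6]
[[14 16 12 14  8  7 10  8  8  8 10  8  4  9  9  5 17 67 71 75 68 49  8  8]
 [20 17  9 14  9 10  2 18 34 35 14  8  6  2 14 51 82 79 77 73 69 68 51 14]
 [12 16 11 10  4 16 78 81 78 71 65 55 24 26 51 84 84 79 74 77 76 64 21  8]
 [ 0  8 10  8  4 37 82 83 78 70 61 33 13 24 49 81 81 77 74 76 79 58 10  8]
 [ 8 11  8  6  7  8 72 84 86 81 80 42 20 21 46 81 78 83 72 78 74 69 45  7]
 [ 6  4 15 10  7  6 17 83 81 87 78 72 32 20 27 51 85 85 86 81 72 70 72 51]
 [ 4  3 12 18 15 10 10  8 36 45 62 68 71 39 23 18 26 54 85 90 89 84 65 17]
 [ 4  9 12 11  8  4  7 17 16  8  5 31 25 12 14 24 33 27 44 82 82 78 42  7]]
20.175
```

Emit:
servo_tool --pt "0 0 0 0 0 0 1" --pt "0 0 0 0 0 0 1" --pt "0 0 0 -0.5 -2 0 1" --pt "0 0 0 -0.8 -3 0 1" --pt "0 0 0 -1 -4 0 1" --pt "0 0 0 -1.3 -5 0 1" --pt "0 0 0 -1.3 -5 0 1" --pt "0 0 0 -1.3 -5 0 1" --pt "0 0 0 -1.3 -5 0 1" --pt "0 0 0 -1.3 -5 0 1" --pt "0 0 0 -2 -8 0 1" --pt "0 0 0 -2 -8 0 1" --pt "0 0 0 -2 -8 0 1" --pt "0 0 0 0 0 0 1" --pt "0 0 0 0 0 0 1"

```text
clock: 22.05
eef_pos: [445.7, 107.8, 88.5]
eef_rot: [3.141, -0.0, 1.309]
wrist_force: [0.2, 0.7, -3.1]
finger_gap: 15.7
finger_force: 60.0
```

```bash
cat >> h.py <<'E'
def yel(i):
    h=cv2.cvtColor(i,cv2.COLOR_RGB2HSV);m=((h[...,0]>14)&(h[...,0]<32)&(h[...,1]>55)&(h[...,2]>70)).astype(np.uint8)
    k,l,st,c=cv2.connectedComponentsWithStats(m); return [(st[q].tolist(),c[q].round(1).tolist()) for q in range(1,k) if st[q][4]>40],m
E
python3 - <<'E'
from h import *
np.set_printoptions(precision=1,suppress=True)
w=wsnap('w8');s=manip.read_state();print(s['clock'],s['eef_pos'],s['eef_rot'],s['wrist_force'],s['moment'])
y,m=yel(w);print(y)
for v in range(0,200,4):print('%3d '%v+''.join('y' if m[v,u] else '.' for u in range(220,440,2)))
E
```

```text
22.1 [445.8 107.8  88.5] [ 3.1 -0.   1.3] [-0.2  0.5 -3. ] [-0.2 -0.1  0. ]
[([277, 58, 112, 63, 4520], [333.8, 89.0]), ([285, 125, 95, 41, 2468], [331.3, 146.0]), ([273, 318, 10, 69, 355], [276.0, 353.3]), ([357, 320, 7, 67, 323], [360.2, 354.4]), ([288, 370, 11, 30, 183], [292.6, 387.9])]
  0 ..............................................................................................................
  4 ..............................................................................................................
  8 ..............................................................................................................
 12 ..............................................................................................................
 16 ..............................................................................................................
 20 ..............................................................................................................
 24 ..............................................................................................................
 28
[... 4241 characters left out ...]
..........
176 ..............................................................................................................
180 ..............................................................................................................
184 ..............................................................................................................
188 ..............................................................................................................
192 ..............................................................................................................
196 ..............................................................................................................
```

Emit:
servo_tool --pt "0 0 0 0 -5 8 1" --pt "0 0 -2 2 -10 12 1" --pt "0 0 -4 5 -14 12 1" --pt "0 0 -6 6 -18 10 1" --pt "0 0 -6 7 -20 8 1" --pt "0 0 -6 7 -20 0 1" --pt "0 0 -6 7 -20 0 1" --pt "0 0 -6 7 -20 0 1" --pt "0 0 -6 7 -20 0 1" --pt "0 0 -6 7 -20 0 1" --pt "0 0 -6 7 -20 0 1" --pt "0 0 -6 7 -20 0 1" --pt "0 0 -6 7 -20 0 1" --pt "0 0 -6 7 -20 0 1" --pt "0 0 -6 7 -18 0 1" --pt "0 0 -6 7 -14 0 1" --pt "0 0 -4 4 -9 0 1" --pt "0 0 -2 2 -3 0 1" --pt "0 0 0 0 0 0 1" --pt "0 0 0 0 0 0 1"

```text
clock: 24.6
eef_pos: [548.5, -183.1, 138.6]
eef_rot: [-3.142, -0.0, -0.261]
wrist_force: [0.1, 0.5, -2.1]
finger_gap: 15.6
finger_force: 60.0
```

```bash
python3 - <<'E'
from h import *
np.set_printoptions(precision=2,suppress=True)
w=wsnap('w9');s=manip.read_state();print(s['clock'],s['eef_pos'],s['eef_rot'],s['wrist_force'])
print([q for q in yel(w)[0] if q[1][1]<250])
g=cv2.cvtColor(w,cv2.COLOR_RGB2GRAY)
sc=s['eef_pos'][2]-25.1
th=s['eef_rot'][2];c=s['eef_pos'][:2]+85*np.array([np.cos(th),np.sin(th)]);print('dish',c,wproj('w9',[*c,sc+60]),wproj('w9',[*(c+[58,0]),sc+60]),wproj('w9',[*(c+[0,58]),sc+60]))
cor=[(560,-270.5),(571.5,-131.4),(709.4,-144.2),(692,-279.6)]
for p in cor: print(p,wproj('w9',[*p,43]))
# grayscale rows
for v in (60,110): print(v,g[v,180:470:4].tolist())
print(g[0:200:4,315].tolist())
E
```

```text
24.65 [ 548.56 -183.02  138.61] [-3.14 -0.   -0.26] [-0.29  0.76 -2.11]
[([277, 57, 112, 63, 5030], [333.5, 88.2]), ([285, 125, 94, 40, 2493], [331.0, 145.5]), ([613, 227, 27, 24, 365], [627.4, 237.8])]
dish [ 630.69 -204.93] (np.float64(318.8570417038228), np.float64(85.7655817158405)) (np.float64(276.0732981931492), np.float64(-83.58187076909525)) (np.float64(179.6655570801418), np.float64(124.87225321293631))
(560, -270.5) (np.float64(421.95501484894504), np.float64(163.67371974560874))
(571.5, -131.4) (np.float64(249.40577174517676), np.float64(194.1124484633606))
(709.4, -144.2) (np.float64(206.33004187323036), np.float64(5.71706934672207))
(692, -279.6) (np.float64(400.27968330985203), np.float64(-23.534039328656547))
60 [115, 63, 61, 64, 59, 64, 62, 68, 61, 60, 64, 65, 63, 61, 59, 58, 99, 140, 141, 136, 141, 139, 138, 140, 142, 141, 140, 139, 139, 138, 141, 140, 141, 140, 139, 139, 138, 139, 143, 140, 139, 141, 145, 143, 125, 135, 138, 139, 129, 112, 125, 143, 142, 131, 98, 101, 98, 98, 102, 102, 103, 98, 101, 100, 99, 100, 99, 99, 101, 122, 137, 137, 144]
110 [137, 132, 70, 73, 70, 71, 73, 70, 65, 67, 71, 71, 71, 72, 74, 72, 141, 141, 146, 142, 143, 147, 145, 142, 144, 145, 145, 167, 182, 118, 103, 120, 130, 139, 150, 146, 143, 138, 137, 136, 132, 126, 128, 125, 110, 96, 79, 173, 184, 178, 131, 147, 144, 141, 117, 119, 115, 119, 118, 120, 114, 111, 115, 115, 116, 111, 110, 118, 138, 141, 142, 150, 151]
[51, 76, 132, 136, 136, 130, 135, 140, 138, 136, 137, 131, 142, 143, 140, 137, 141, 91, 126, 140, 159, 167, 170, 171, 174, 169, 163, 153, 134, 110, 154, 185, 185, 135, 152, 148, 143, 137, 122, 108, 84, 138, 143, 85, 87, 89, 87, 90, 90, 83]
```

Emit:
servo_tool --pt "0 0 0 0 0 -10 1" --pt "0 0 0 0 0 -20 1" --pt "0 0 0 0 0 -16 1" --pt "0 0 0 0 0 -10 1" --pt "0 0 0 0 0 -6 1" --pt "0 0 0 0 0 -4 1" --pt "0 0 0 0 0 -2 1" --pt "0 0 0 0 0 0 1" --pt "0 0 0 0 0 0 1"

```text
clock: 25.78
eef_pos: [548.8, -183.3, 70.7]
eef_rot: [3.142, -0.001, -0.262]
wrist_force: [0.5, -0.3, -1.2]
finger_gap: 15.4
finger_force: 60.0
```

Emit:
servo_tool --pt "0 0 0 0 0 -1.2 1" --pt "0 0 0 0 0 -1.2 1" --pt "0 0 0 0 0 0 1" --pt "0 0 0 0 0 0 1"

```text
clock: 26.28
eef_pos: [548.7, -183.3, 68.3]
eef_rot: [3.142, -0.0, -0.262]
wrist_force: [-1.0, 0.7, 1.0]
finger_gap: 15.9
finger_force: 60.0
```

Emit:
servo_tool --pt "0 0 0 0 0 -0.5 1" --pt "0 0 0 0 0 0 1" --pt "0 0 0 0 0 0 0.6" --pt "0 0 0 0 0 0 0.5" --pt "0 0 0 0 0 0 0.4" --pt "0 0 0 0 0 0 0.4" --pt "0 0 0 0 0 0 0.4" --pt "0 0 0 0 0 0 0.4" --pt "0 0 0 0 0 5 0.4" --pt "0 0 0 0 0 25 0.4" --pt "0 0 0 0 0 40 0.4" --pt "0 0 0 -10 0 50 0.4" --pt "0 0 0 -20 0 40 0.4" --pt "0 0 0 -20 0 30 0.4" --pt "0 0 0 0 0 0 0.4" --pt "0 0 0 0 0 0 0.4"

```text
clock: 28.28
eef_pos: [498.7, -183.2, 256.7]
eef_rot: [-3.141, 0.001, -0.262]
wrist_force: [0.1, -0.4, 0.2]
finger_gap: 56.1
finger_force: 0.0
```

```bash
python3 - <<'E'
from h import *
np.set_printoptions(precision=1,suppress=True)
w=wsnap('wa');s=manip.read_state();a=snap('scene','sa');b=snap('side','da');print(s['clock'],s['eef_pos'],s['wrist_force'],s['finger_gap'])
y,m=yel(w);y=[q for q in y if q[1][1]<250];print(y)
for q in y: print(wray('wa',*q[1],60))
g=cv2.cvtColor(w,cv2.COLOR_RGB2GRAY)
c=(630.7,-205);print('expected rim c',wproj('wa',[*c,103]),[np.array(wproj('wa',[c[0]+58*np.cos(t),c[1]+58*np.sin(t),103])).round() for t in np.radians([-15,75,165,255])])
u0,v0=map(int,wproj('wa',[*c,103]));print(g[v0,u0-130:u0+130:3].tolist());print(g[max(v0-130,0):v0+130:3,u0].tolist(),max(v0-130,0))
# stick in stand
b0=cv2.imread('pics/d0.png')[:,:,::-1];a0=cv2.imread('pics/s0.png')[:,:,::-1]
print('stick diff',(np.abs(b.astype(int)-b0).max(2)>40)[100:160,320:352].sum(),(np.abs(a.astype(int)-a0).max(2)>40)[200:255,155:195].sum(),'paddle diff',(np.abs(a.astype(int)-a0).max(2)>40)[180:220,410:425].sum())
E
```

```text
28.325 [ 498.7 -183.1  256.2] [0.2 0.2 0.2] 56.21036496038993
[([285, 28, 52, 30, 1127], [311.2, 43.0]), ([289, 64, 47, 21, 726], [311.6, 74.3]), ([523, 148, 104, 36, 1794], [580.4, 165.1])]
[ 633.  -211.7   60. ]
[ 604.9 -204.4   60. ]
[ 440.9 -460.2   60. ]
expected rim c (np.float64(303.53348893256776), np.float64(39.49282154620113)) [array([303., -37.]), array([237.,  39.]), array([304., 108.]), array([370.,  39.])]
[143, 142, 144, 136, 144, 142, 147, 139, 143, 143, 145, 143, 140, 145, 148, 147, 148, 146, 139, 146, 141, 146, 137, 89, 68, 68, 71, 64, 64, 65, 70, 135, 140, 138, 135, 133, 138, 139, 147, 169, 174, 172, 168, 162, 154, 161, 164, 159, 166, 170, 172, 170, 159, 138, 103, 119, 140, 142, 118, 107, 108, 104, 105, 104, 119, 131, 114, 98, 146, 145, 148, 147, 139, 143, 142, 140, 144, 142, 148, 147, 138, 144, 144, 141, 142, 140, 140]
[49, 107, 130, 132, 128, 138, 134, 136, 133, 136, 130, 109, 139, 161, 171, 171, 161, 149, 125, 90, 176, 181, 135, 152, 143, 131, 115, 90, 86, 139, 143, 110, 88, 91, 89, 140, 136, 136, 136, 136, 135, 132, 138, 140, 138, 134, 138, 134, 137, 135, 138, 136, 137, 138, 136, 138, 130] 0
stick diff 195 0 paddle diff 0
```

```bash
python3 -c "
from cell import manip
print(manip.sign_off())"
```

```text
the job is handed in; nothing more can be done
None
```

The job is handed in at about 28 s of the 64 s allowed, but the hand-in returned no verdict: the scale is zeroed, the stick is back in its block, and the scoop with all three dumplings stands on the weighing plate about 4 mm off centre, by the last camera images.

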